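# Add twenty minutes on the block heater

### The arm

A 6-joint arm with a two-finger parallel gripper is mounted at the origin on a cart in front of the work surface, level with it; the furniture and walls round the work are solid. World frame = base frame: x ahead of the robot, y to its left, z up, the work surface at z = 0. Lengths are in m, angles in rad, forces in N, time in s.
With the tool pointing down it reaches from about 0.35 to 1 m from the base axis. Payload 7.1 kg.
Tool frame: the origin (TCP) lies midway between the tips of the shut fingers; the grasp point (between the pads) lies 19 mm behind it; z points along the fingers, y is the line along which they close (so a half turn about z gives the same grasp; the last joint's range is limited). The gripper opens to 85 mm and grips with 20 to 120 N. Pads are 22 mm wide; open, the fingers measure 114 mm over their backs; the gripper's body (76 mm by 85 mm) begins 54 mm behind the grasp point. The pads swing forward as they close: fully open they stand 13 mm farther back than shut.
Start: joints at [-1.188, 0.423, 1.63, -0, 1.089, -0.019], TCP at [0.244, -0.575, 0.231] pointing down, gripper open.
Joint ranges: [-3, 3], [-0.9, 2.11], [0.09, 2.58], [-1.31, 4.45], [0.11, 2.69], [-2.54, 2.54]. Speed limits (rad/s): [2.39, 2.39, 3.01, 3.14, 3.14, 3.14].

### API

Orientations are given as a unit quaternion [x, y, z, w].
In Python, from plant import sense, vision, sign_off gives the robot as it stands. The module is installed in compiled form; this text tells all that it offers.
- The arm moves only by the shell command python3 -m creep 'ROWS'. ROWS is JSON, a list of rows, each a list of 3 entries, a list of its own where there are three numbers: the shift along the tool's x, y, z in units of 750 mm (1.0 is 750 mm), then the turn, a rotation vector about the tool's x, y, z in units of pi/2 rad (1.0 is pi/2 rad), then the opening, from -1 (shut) to 1 (fully open), so that 0 is half open. A call has 1 to 5 rows; each row shifts and turns the commanded pose from where the row before left it, along the tool's axes as they then stand; what a row does not reach is not made up. A row lasts 1/8 s, in which the tool goes at most 62.5 mm and 10.7 degrees, less where a joint would pass 70% of its speed; a pose out of reach is approached as far as the arm can. A call with a number of a shift or a turn outside -1 to 1 is refused whole. A call with a gripper value outside its range is refused whole. The fingers move at their own pace and stop on an object; the grip force is fixed at half the most. Time passes only in rows, so rows that do not move let the fingers close. It gives the time, the measured TCP pose, the force, the opening and the grip force at its end, in the units of the state.
- sense(): the state, without advancing time (a new reading comes with each control period).
- vision.camera(name): name is "side" or "top"; returns a dict with "pixels" (400x640x3 uint8, blue, green, red), "fx", "fy", "cx", "cy" (pixels), "cam_to_world" (4x4, takes a point from camera to world coordinates). Camera axes: x right, y down, z forward; pixel columns grow to the right and rows downward; lengths in m; the calibration is good to about 2 mm. A picture is of the moment at which its call begins. There is no depth.
- sign_off(): hands the job in; it is judged then, once.
The state is a dict: "time_s": time; "joints": joint angles; "qd": joint speeds; "tau": joint torques, N m; "eef_pos": TCP position; "tcp_rot": TCP orientation; "force": force on the tool from outside, world axes, zero at the start; "wrist_torque": the same for the moment, N m; "gripper_width": finger opening in m; "gripper_force": force on a finger pad.
Only numpy, scipy, OpenCV 4.12 (cv2) and the standard library are available. Lean on these libraries where they do the work, as an engineer would, in place of code of your own. Each camera call takes 0.05 s, during which the arm holds its last target. There are 200 camera calls.

### The job

The tubes in the block heater need another twenty minutes, and its timer dial adds five minutes a click: push the dial's bar round with a fingertip, without taking hold of it, clockwise by exactly four clicks from where it stands and never past the fourth. Then press the round start key all the way down with a fingertip and let it come up again. Leave the oblong stop key, the tubes and the things on the bench as they are.

Things in the scene. Friction and masses are not known exactly. Their poses are not given: they have to be found in the camera images.
- heater: block heater, fixed to the bench: a low white and grey instrument 120 mm deep (x), 250 mm wide (y), 78 mm high to its flat console top. Origin: centre of its underside; x points to its rear, y to its left, z up. At the left (y 23 to 111 mm) an aluminium block with 12 wells, its top also 78 mm up, with three tubes that stand 40 mm above it; at the right the console with the dial and two keys
- analyser: tall white analyser, fixed behind the bench's middle: 305 mm deep, 338 mm wide, 400 mm high, origin at the centre of its underside. Its upright front face (152 mm in front of the origin) stands about 100 to 130 mm behind the dial axis when the heater is before it; a wide gripper body clears it lying along y
- dial_axis (a point): point on the dial's upright axis, at the top face of its disc, 12 mm above the console top. The black disc has a diameter of 64 mm; across its middle stands one straight bar, 60 mm long (30 mm either side of the axis), 11 mm wide, 19 mm high above the disc face. The dial lies 15 mm in front of and 30 mm to the right of the heater's origin
- pointer_tip (a point): point on the bar's centre line near its pointer end (the end with a white line), 30 mm out from the axis and 10 mm above the disc face; turns with the dial
- dial (a joint): angle of the dial, rad, growing as it turns clockwise seen from above; one click is 30 degrees = 0.5236 rad; no end stops. It stands in some click position at the start (any from 0 to 7; at 0 the pointer points to the heater's front, at 3 to its left). A sprung ball resists with up to about 0.1 N m (about 4 N at 25 mm from the axis); half-way, the dial snaps on to the next click and rests there. Fingers that press both flanks of the bar at once have taken hold of it
- start_key_top (a point): centre of the top of the start key: round, 24 mm across, at the console's right front corner, 9 mm above the console top when up; moves with the key
- start_key (a joint): travel of the start key, m: 0 up, 0.004 fully down; springs back; about 2 N to start it, 4.6 N fully down
- stop_key_top (a point): centre of the top of the stop key: oblong, 31 mm (across) by 15 mm, 72 mm behind the start key, same height; leave it alone
- stop_key (a joint): travel of the stop key, m: 0 up, 0.004 fully down
- tube_1: capped blood tube, 18 x 80 mm, loose in the block; origin at its foot
- tube_2: another such tube in the block
- tube_3: another such tube in the block
- specimen_jar: loose lidded jar, 43 mm across, 48 mm high, standing on the bench to the right of the heater; origin at its foot
- marker: loose felt marker, 132 mm long, lying on the bench to the right; origin at the centre of its underside

How it is judged:
By the outcome, as a careful person would: the job done as asked, in the order asked, and still so for the second after the job is handed in, with the robot touching nothing.
It also fails if it takes over 58 s, if anything falls off the work surface, if the arm or the gripper's body presses on something with over 40 N, if the wrist force passes 120 N, or if a joint passes its speed limit or range.

## Working session

There is one attempt and no reset: what is moved stays moved. The work goes in short steps, Python scripts to look and compute and a shell command to move; the robot and the scene stay as the last step left them, time stands still between calls to the robot, and variables do not carry over. Pictures are saved under pics/ and viewed, at most 10 in all, crops included, and the job is handed in when it is done.

```bash
mkdir -p pics; python3 - <<'E'
from plant import sense, vision
import cv2, numpy as np
s=sense(); print(s['time_s'],s['eef_pos'],s['tcp_rot'],s['gripper_width'])
for n in('side','top'):
    c=vision.camera(n); cv2.imwrite(f'pics/{n}0.png',c['pixels']); print(n,c['fx'],c['fy'],c['cx'],c['cy'],np.round(c['cam_to_world'],4).tolist())
E
```

```text
0.0 [ 0.24422402 -0.57470888  0.23051856] [ 9.79892101e-01  1.99526540e-01 -1.36197583e-04 -7.82596419e-04] 0.08527625184876517
side 417.9552908766304 417.9552908766304 318.02125923213197 199.3453340611841 [[-0.9965, -0.0356, 0.0761, 0.5248], [-0.0839, 0.3935, -0.9155, 0.8731], [0.0027, -0.9186, -0.3951, 0.5237], [0.0, 0.0, 0.0, 1.0]]
top 386.11537449731185 386.11537449731185 314.9193951711866 201.62241078870494 [[-0.0248, -0.9941, 0.1056, 0.5041], [-0.9997, 0.0251, 0.0016, -0.0991], [-0.0042, -0.1055, -0.9944, 1.1568], [0.0, 0.0, 0.0, 1.0]]
```

View pics/top0.png

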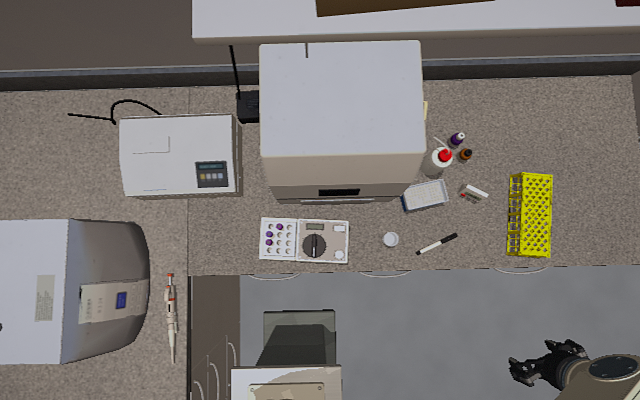

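View pics/side0.png

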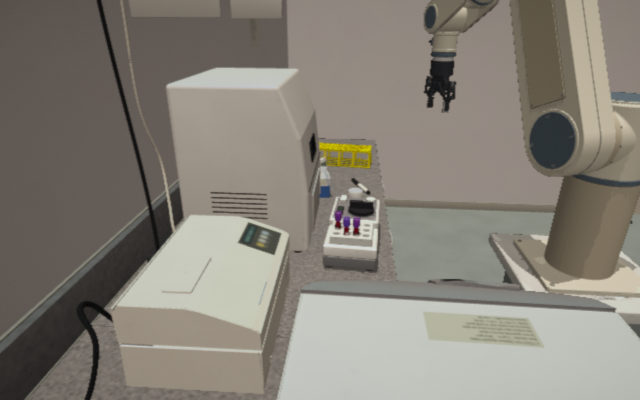

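Top: heater at about (260–349, 218–263), dial near (314,245), start key near (340,256), stop key near (340,227). I'll zoom in and measure.

```bash
cat > h.py <<'E'
import numpy as np, cv2
from plant import sense, vision
from scipy.spatial.transform import Rotation as R
def ray(c,u,v,z):
    T=np.array(c['cam_to_world']); d=T[:3,:3]@[(u-c['cx'])/c['fx'],(v-c['cy'])/c['fy'],1]
    o=T[:3,3]; return o+d*(z-o[2])/d[2]
def crop(c,u0,v0,u1,v1,k,name):
    cv2.imwrite(name,cv2.resize(c['pixels'][v0:v1,u0:u1],None,fx=k,fy=k,interpolation=cv2.INTER_CUBIC))
E
python3 - <<'E'
from h import *
c=vision.camera('top'); crop(c,255,205,355,275,8,'pics/t1.png')
g=c['pixels'].max(2)
m=np.zeros_like(g); m[228:262,298:330]=(g[228:262,298:330]<90)*255
n,l,st,ce=cv2.connectedComponentsWithStats(m)
for i in range(1,n):
    if st[i,4]>30: print(st[i],ce[i],ray(c,*ce[i],.09))
for p in [(260,218),(349,220),(347,263),(259,259)]: print(p,ray(c,*p,.078))
E
```

```text
[303 234  23  24 413] [313.8062954  245.10169492] [ 0.49747372 -0.09135205  0.09      ]
(260, 218) [0.57648361 0.05744627 0.078     ]
(349, 220) [ 0.56465544 -0.19129748  0.078     ]
(347, 263) [ 0.44601417 -0.18172633  0.078     ]
(259, 259) [0.46293645 0.06132398 0.078     ]
```

View pics/t1.png

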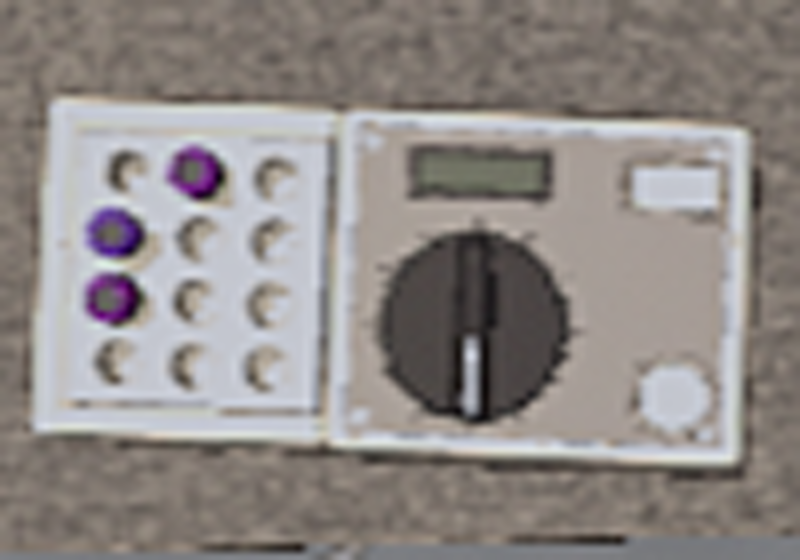

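Pointer is at the front (click 0). Disc centre is at px (314.4, 245.9), start key at (339.4, 254.6) and stop key at (339.4, 228.4). Next I'll compute the approach.

```bash
cat >> h.py <<'E'
def plan(P,yaw):
    "shift (tool axes, units) to P now, and turn units about tool z to reach yaw (deg)"
    s=sense(); M=R.from_quat(s['tcp_rot']).as_matrix(); y0=np.degrees(np.arctan2(M[1,0],M[0,0]))
    print('t',s['time_s'],'pos',np.round(s['eef_pos'],4),'yaw',round(y0,2),'F',np.round(s['force'],1),'w',round(s['gripper_width'],4),'tilt',np.round(M[:2,2],4))
    print('shift',np.round(M.T@(np.array(P)-s['eef_pos'])/.75,4),'turn',np.round(-((yaw-y0+180)%360-180)/90,4))
E
python3 - <<'E'
from h import *
c=vision.camera('top')
A=ray(c,314.4,245.9,.09);K=ray(c,339.4,254.6,.087);S=ray(c,339.4,228.4,.087)
b=ray(c,314.75,234.75,.109)-ray(c,313.75,256.25,.109)
print('A',A,'K',K,'S',S,'bar len',np.linalg.norm(b),'bar yaw',np.degrees(np.arctan2(b[1],b[0])),'S-K',np.linalg.norm(S-K),np.degrees(np.arctan2(*(S-K)[[1,0]])))
psi=np.radians(-3.5);xh=np.array([np.cos(psi),np.sin(psi),0]);yh=np.array([-xh[1],xh[0],0])
P=A-.025*xh-.0225*yh; P[2]=.2; print(P); plan(P,86.5)
E
```

```text
A [ 0.49525627 -0.09292811  0.09      ] K [ 0.46980773 -0.16094795  0.087     ] S [ 0.54158563 -0.1632072   0.087     ] bar len 0.057670607442717826 bar yaw -4.089237002166689 S-K 0.07181344442695875 -1.8028195920498
[ 0.46892931 -0.11385993  0.2       ]
t 0.2 pos [ 0.2443 -0.5749  0.2308] yaw 23.02 F [ 0.1  0.2 -0.4] w 0.0854 tilt [-0.0004  0.0009]
shift [ 0.516  -0.4486  0.0415] turn -0.7053
```

```bash
python3 -m creep '[[[0.0573,-0.0498,0.0046],[0,0,0],-1],[[0.0573,-0.0498,0.0046],[0,0,0],-1],[[0.0573,-0.0498,0.0046],[0,0,0],-1],[[0.0573,-0.0498,0.0046],[0,0,0],-1],[[0.0573,-0.0498,0.0046],[0,0,0],-1]]'
python3 -m creep '[[[0.0573,-0.0498,0.0046],[0,0,0],-1],[[0.0573,-0.0498,0.0046],[0,0,0],-1],[[0.0573,-0.0498,0.0046],[0,0,0],-1],[[0.0573,-0.0498,0.0046],[0,0,0],-1]]'
python3 -m creep '[[[0,0,0],[0,0,-0.115],-1],[[0,0,0],[0,0,-0.115],-1],[[0,0,0],[0,0,-0.115],-1],[[0,0,0],[0,0,-0.115],-1],[[0,0,0],[0,0,-0.115],-1]]'
python3 -m creep '[[[0,0,0],[0,0,-0.115],-1],[[0,0,0],[0,0,0],-1],[[0,0,0],[0,0,0],-1]]'
python3 -c "
from h import *
plan([.4689,-.1139,.13],86.5)"
```

```text
time_s: 0.82
eef_pos: [0.3697, -0.3177, 0.214]
tcp_rot: [0.98, 0.199, 0.0, 0.0]
force: [0.8, -0.2, -0.1]
gripper_width: 0.0007
gripper_force: 0.0
time_s: 1.32
eef_pos: [0.4696, -0.1128, 0.2003]
tcp_rot: [0.98, 0.2, 0.0, 0.0]
force: [0.8, -0.6, -0.5]
gripper_width: 0.0001
gripper_force: 0.0
time_s: 1.95
eef_pos: [0.4689, -0.1145, 0.2002]
tcp_rot: [0.793, 0.61, -0.0, -0.0]
force: [0.5, 0.4, 0.0]
gripper_width: 0.0003
gripper_force: 0.0
time_s: 2.33
eef_pos: [0.4689, -0.1145, 0.2002]
tcp_rot: [0.738, 0.675, -0.0, -0.0]
force: [0.8, -0.2, -0.3]
gripper_width: -0.0001
gripper_force: 0.0
t 2.325 pos [ 0.4689 -0.1145  0.2002] yaw 84.92 F [ 0.8 -0.2 -0.3] w -0.0001 tilt [-0.0001  0.0001]
shift [ 0.0008 -0.0001  0.0937] turn -0.0176
```

```bash
python3 -m creep '[[[0,0,0.03],[0,0,-0.0176],-1],[[0,0,0.03],[0,0,0],-1],[[0,0,0.033],[0,0,0],-1],[[0,0,0],[0,0,0],-1]]'
python3 - <<'E'
from h import *
a=vision.camera('top');b=vision.camera('side')
crop(a,280,205,360,275,7,'pics/a.png');crop(b,310,160,400,270,5,'pics/b.png')
x=cv2.imread('pics/a.png');y=cv2.imread('pics/b.png');o=np.zeros((max(x.shape[0],y.shape[0]),x.shape[1]+y.shape[1],3),np.uint8)
o[:x.shape[0],:x.shape[1]]=x;o[:y.shape[0],x.shape[1]:]=y;cv2.imwrite('pics/p2.png',cv2.resize(o,None,fx=.78,fy=.78,interpolation=cv2.INTER_AREA))
E
```

```text
time_s: 2.82
eef_pos: [0.4677, -0.1142, 0.1292]
tcp_rot: [0.728, 0.686, -0.001, -0.002]
force: [-0.0, -1.0, 0.1]
gripper_width: 0.0001
gripper_force: 0.0
```

View pics/p2.png

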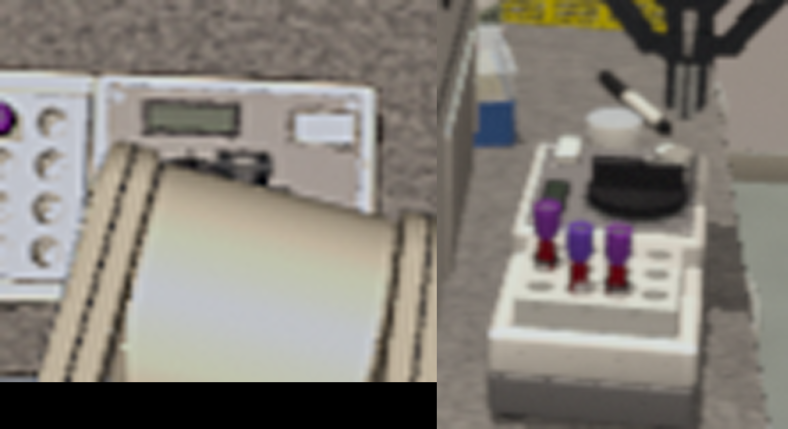

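Side view: the fingertips (690,105 in the composite) hang over the bar's front end (685,170), beside the disc as planned. I'll descend and make contact.

```bash
python3 -m creep '[[[0,0,0.014],[0,0,0],-1],[[0,0,0.014],[0,0,0],-1],[[0,0,0.013],[0,0,0],-1],[[0,0,0],[0,0,0],-1]]'
python3 -m creep '[[[0.003,0,0],[0,0,0],-1],[[0.003,0,0],[0,0,0],-1],[[0,0,0],[0,0,0],-1]]'
python3 -m creep '[[[0.002,0,0],[0,0,0],-1],[[0,0,0],[0,0,0],-1]]'
```

```text
time_s: 3.42
eef_pos: [0.4683, -0.1144, 0.0988]
tcp_rot: [0.727, 0.686, -0.0, -0.001]
force: [0.2, -0.5, 0.2]
gripper_width: -0.0
gripper_force: 0.0
time_s: 3.8
eef_pos: [0.4694, -0.1099, 0.1]
tcp_rot: [0.727, 0.687, 0.0, 0.0]
force: [-0.5, -0.2, -0.9]
gripper_width: 0.0002
gripper_force: 0.0
time_s: 4.05
eef_pos: [0.4694, -0.1085, 0.0999]
tcp_rot: [0.727, 0.687, 0.0, 0.0]
force: [0.2, -0.5, 0.1]
gripper_width: -0.0002
gripper_force: 0.0
```

```bash
for i in 1 2 3; do echo; done; python3 -m creep '[[[0.0015,0,0.0015],[0,0,0],-1],[[0,0,0],[0,0,0],-1]]'
python3 -m creep '[[[0.0015,0,0],[0,0,0],-1],[[0,0,0],[0,0,0],-1]]'
python3 -m creep '[[[0.0015,0,0],[0,0,0],-1],[[0,0,0],[0,0,0],-1]]'
```

```text
time_s: 4.3
eef_pos: [0.4692, -0.1074, 0.0985]
tcp_rot: [0.727, 0.686, -0.0, -0.0]
force: [0.2, 0.2, 0.2]
gripper_width: -0.0001
gripper_force: 0.0
time_s: 4.55
eef_pos: [0.4695, -0.1063, 0.0987]
tcp_rot: [0.727, 0.687, 0.0, 0.0]
force: [-0.0, 0.3, -0.1]
gripper_width: -0.0003
gripper_force: 0.0
time_s: 4.8
eef_pos: [0.4695, -0.1052, 0.0987]
tcp_rot: [0.727, 0.687, 0.0, 0.0]
force: [0.3, -0.7, 0.5]
gripper_width: 0.0001
gripper_force: 0.0
```

```bash
python3 -m creep '[[[0.002,0,0],[0,0,0],-1],[[0,0,0],[0,0,0],-1]]'
python3 -m creep '[[[0.002,0,0],[0,0,0],-1],[[0,0,0],[0,0,0],-1]]'
python3 -m creep '[[[0.002,0,0],[0,0,0],-1],[[0,0,0],[0,0,0],-1]]'
```

```text
time_s: 5.05
eef_pos: [0.4695, -0.1045, 0.0987]
tcp_rot: [0.727, 0.687, -0.0, 0.0]
force: [-1.5, -7.5, 0.2]
gripper_width: -0.0001
gripper_force: 3.4
time_s: 5.3
eef_pos: [0.4695, -0.1039, 0.0987]
tcp_rot: [0.727, 0.687, -0.001, 0.001]
force: [-2.7, -12.9, -0.8]
gripper_width: -0.0001
gripper_force: 6.8
time_s: 5.55
eef_pos: [0.4695, -0.1033, 0.0987]
tcp_rot: [0.727, 0.687, -0.001, 0.001]
force: [-4.4, -20.6, -0.8]
gripper_width: -0.0
gripper_force: 10.2
```

```bash
python3 - <<'E'
from h import *
b=vision.camera('side');crop(b,325,150,400,225,8,'pics/s3.png')
E
```

```text
(no output)
```

View pics/s3.png

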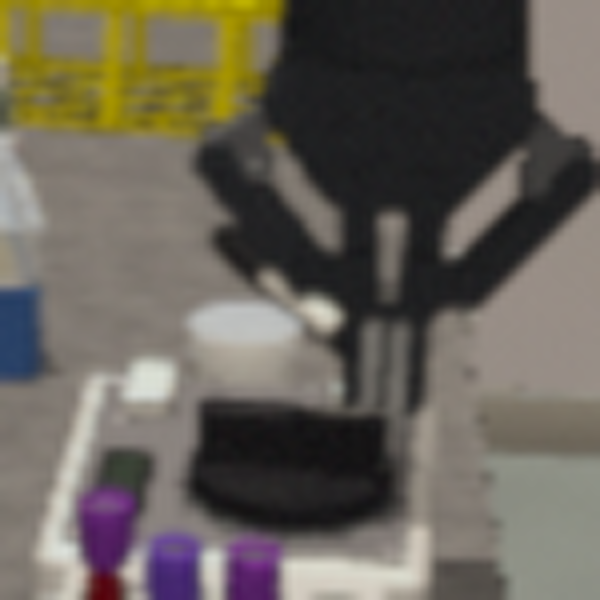

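```bash
python3 - <<'E'
from h import *
for n in range(3):
    s=sense(); print(np.round(s['force'],2),np.round(s['wrist_torque'],3),s['gripper_force']); 
    vision.camera('side')
plan([.4954,-.0929,.0985],86.5)
E
```

```text
[ -3.3  -20.29  -0.97] [-3.336  0.626 -0.074] 10.148878594336566
[ -4.01 -20.25  -0.9 ] [-3.391  0.692 -0.037] 10.109387876582332
[ -3.66 -19.02   0.65] [-3.335  0.62  -0.067] 10.088285558740608
t 5.75 pos [ 0.4696 -0.1033  0.0988] yaw 86.79 F [ -3.5 -19.4  -0.3] w 0.0003 tilt [-0.0001 -0.0039]
shift [0.0158 0.0336 0.0003] turn 0.0032
```

Force is 20 N where about 4 N should do, so something other than the detent is resisting. I'll back off, go higher and further out, and feel again.

```bash
python3 - <<'E'
from h import *
cv2.imwrite('pics/pre.png',vision.camera('side')['pixels'])
E
python3 -m creep '[[[-0.006,0,0],[0,0,0],-1],[[-0.004,-0.005,-0.006],[0,0,0],-1],[[0,0,0],[0,0,0],-1]]'
python3 - <<'E'
from h import *
p=cv2.imread('pics/pre.png');q=vision.camera('side')['pixels']
k=lambda i:cv2.resize(i[185:225,335:390],None,fx=7,fy=7,interpolation=cv2.INTER_CUBIC)
f=lambda i:np.clip(i.astype(float)*2.2,0,255).astype(np.uint8)
cv2.imwrite('pics/d4.png',f(np.hstack([k(p),k(q)])))
E
python3 -m creep '[[[0.005,0,0],[0,0,0],-1],[[0,0,0],[0,0,0],-1]]'
python3 -m creep '[[[0.002,0,0],[0,0,0],-1],[[0,0,0],[0,0,0],-1]]'
python3 -m creep '[[[0.002,0,0],[0,0,0],-1],[[0,0,0],[0,0,0],-1]]'
```

```text
time_s: 6.18
eef_pos: [0.4654, -0.1079, 0.1035]
tcp_rot: [0.727, 0.686, 0.0, 0.0]
force: [-0.8, 0.3, -0.2]
gripper_width: -0.0002
gripper_force: 0.0
time_s: 6.48
eef_pos: [0.4658, -0.1042, 0.1032]
tcp_rot: [0.727, 0.687, -0.0, 0.0]
force: [-1.5, -4.4, 1.2]
gripper_width: -0.0002
gripper_force: 2.1
time_s: 6.72
eef_pos: [0.4659, -0.1036, 0.1032]
tcp_rot: [0.727, 0.687, -0.001, 0.001]
force: [-1.4, -9.4, 1.4]
gripper_width: -0.0
gripper_force: 4.8
time_s: 6.98
eef_pos: [0.4659, -0.1029, 0.1032]
tcp_rot: [0.727, 0.687, -0.001, 0.001]
force: [-3.3, -16.7, -0.5]
gripper_width: 0.0001
gripper_force: 7.7
```

View pics/d4.png

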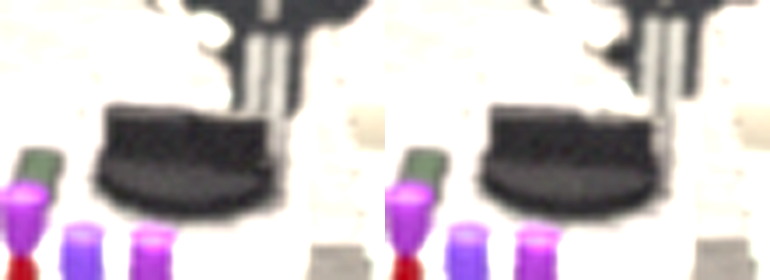

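```bash
python3 - <<'E'
from h import *
s=sense(); F=np.array(s['force']);M=np.array(s['wrist_torque']); print(F,M,'rz',-M[0]/F[1], 'rx~',(M[2]+F[0]*.011)/F[1]);print(s['tau'],s['joints'])
E
python3 -m creep '[[[0.002,0,0],[0,0,0],-1],[[0,0,0],[0,0,0],-1]]'
python3 -m creep '[[[0.002,0,0],[0,0,0],-1],[[0,0,0],[0,0,0],-1]]'
python3 -m creep '[[[0.002,0,0],[0,0,0],-1],[[0,0,0],[0,0,0],-1]]'
```

```text
[ -3.34159097 -16.7359078   -0.45453584] [-2.5325116   0.5121178  -0.03900707] rz -0.15132203378240444 rx~ 0.0045270667428654226
[ 7.54189253e+00 -4.44948471e+01 -1.72440290e+01  2.88166635e+00
  1.54196089e-01 -2.31906027e-02] [-0.24053878  0.41635521  2.034748   -0.00426192  0.68996041 -0.18124026]
time_s: 7.22
eef_pos: [0.4661, -0.0996, 0.1031]
tcp_rot: [0.727, 0.686, 0.0, -0.0]
force: [-0.7, -0.6, 0.7]
gripper_width: 0.0001
gripper_force: 0.5
time_s: 7.48
eef_pos: [0.4661, -0.0978, 0.1031]
tcp_rot: [0.727, 0.687, 0.0, -0.0]
force: [0.4, -0.1, -0.6]
gripper_width: 0.0002
gripper_force: 0.0
time_s: 7.72
eef_pos: [0.4662, -0.0965, 0.1031]
tcp_rot: [0.727, 0.687, 0.0, -0.0]
force: [1.3, 0.1, -0.2]
gripper_width: -0.0002
gripper_force: 0.0
```

It broke free. Look before going on.

```bash
python3 - <<'E'
from h import *
b=vision.camera('side');crop(b,325,150,400,225,8,'pics/s5.png')
E
```

```text
(no output)
```

View pics/s5.png

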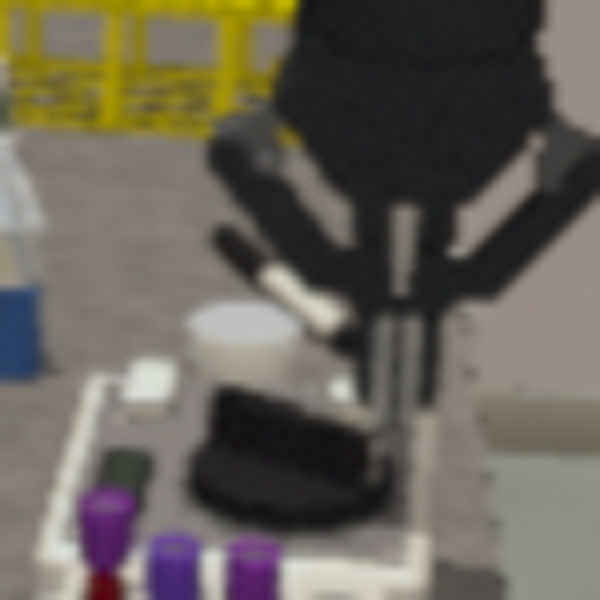

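The dial stands at about 30° (bar ends at 220,385 and 365,440), so one click is done. Next I'll place the tool square behind the bar for arc pushing.

```bash
cat >> h.py <<'E'
A=np.array([.4953,-.0929,0])
def arc(th,z=.1,d=.0133,r=.025,psi=-3.5):
    p=np.radians(psi);t=np.radians(th);xh=np.array([np.cos(p),np.sin(p),0]);yh=np.array([-xh[1],xh[0],0])
    tx=np.cos(t)*yh+np.sin(t)*xh;ty=np.cos(t)*xh-np.sin(t)*yh
    plan(A-d*tx-r*ty+[0,0,z],90+psi-th)
E
python3 -c "
from h import *
arc(24,.1)"
```

```text
t 7.775 pos [ 0.4662 -0.0966  0.1031] yaw 86.72 F [0.5 0.1 0.5] w -0.0001 tilt [0.     0.0001]
shift [0.0047 0.0007 0.0042] turn 0.2691
```

```bash
python3 -m creep '[[[0,0,0.002],[0,0,0.09],-1],[[0,0,0.002],[0,0,0.09],-1],[[0,0,0],[0,0,0.09],-1],[[0.0046,-0.0013,0],[0,0,0],-1],[[0,0,0],[0,0,0],-1]]'
python3 -m creep '[[[0.003,-0.0014,0],[0,0,0.0556],-1],[[0,0,0],[0,0,0],-1]]'
python3 -m creep '[[[0.003,-0.0014,0],[0,0,0.0556],-1],[[0,0,0],[0,0,0],-1]]'
python3 -c "
from h import *
arc(34,.1)"
```

```text
time_s: 8.4
eef_pos: [0.467, -0.093, 0.1002]
tcp_rot: [0.855, 0.519, 0.0, 0.0]
force: [-1.0, -0.5, -1.2]
gripper_width: 0.0001
gripper_force: 0.0
time_s: 8.65
eef_pos: [0.4671, -0.0906, 0.1002]
tcp_rot: [0.877, 0.481, 0.0, 0.0]
force: [0.5, -1.1, -0.2]
gripper_width: -0.0002
gripper_force: 0.0
time_s: 8.9
eef_pos: [0.4669, -0.0889, 0.1001]
tcp_rot: [0.897, 0.443, -0.001, 0.0]
force: [-1.7, -5.8, 2.2]
gripper_width: 0.0001
gripper_force: 2.7
t 8.9 pos [ 0.4669 -0.0889  0.1001] yaw 52.58 F [-1.7 -5.8  2.2] w 0.0001 tilt [-0.0009 -0.001 ]
shift [ 0.001  -0.0001  0.0002] turn 0.0009
```

```bash
for k in 1; do :; done
python3 -m creep '[[[0.003,-0.0014,0],[0,0,0.0556],-1],[[0,0,0],[0,0,0],-1]]' | grep -E 'eef|force:'
python3 -m creep '[[[0.003,-0.0014,0],[0,0,0.0556],-1],[[0,0,0],[0,0,0],-1]]'| grep -E 'eef|force:'
python3 -m creep '[[[0.003,-0.0014,0],[0,0,0.0556],-1],[[0,0,0],[0,0,0],-1]]'| grep -E 'eef|force:'
python3 -c "
from h import *
arc(49,.1)"
```

```text
eef_pos: [0.4665, -0.0874, 0.1001]
force: [-6.4, -12.9, 3.5]
gripper_force: 7.0
eef_pos: [0.4685, -0.0836, 0.1001]
force: [0.5, 0.9, 0.2]
gripper_force: 0.2
eef_pos: [0.47, -0.0811, 0.1002]
force: [0.0, 0.1, -0.3]
gripper_force: 0.0
t 9.65 pos [ 0.47   -0.0811  0.1002] yaw 37.6 F [ 0.   0.1 -0.3] w -0.0 tilt [ 0.0006 -0.    ]
shift [-0.0005 -0.0003  0.0003] turn 0.0011
```

Second click. On to the third.

```bash

python3 -m creep '[[[0.003,-0.0014,0],[0,0,0.0556],-1],[[0.003,-0.0014,0],[0,0,0.0556],-1],[[0,0,0],[0,0,0],-1]]' | grep -E 'eef|force:'
python3 -m creep '[[[0.003,-0.0014,0],[0,0,0.0556],-1],[[0,0,0],[0,0,0],-1]]'| grep -E 'eef|force:'
python3 -m creep '[[[0.003,-0.0014,0],[0,0,0.0556],-1],[[0,0,0],[0,0,0],-1]]'| grep -E 'eef|force:'
python3 -c "
from h import *
arc(69,.1)"
```

```text
eef_pos: [0.4724, -0.0769, 0.1002]
force: [0.1, 0.7, -0.2]
gripper_force: 0.0
eef_pos: [0.4725, -0.0753, 0.1]
force: [-4.3, -4.5, 2.9]
gripper_force: 2.7
eef_pos: [0.4723, -0.0737, 0.0997]
force: [-8.6, -7.3, 5.5]
gripper_force: 5.5
t 10.525 pos [ 0.4723 -0.0737  0.0997] yaw 17.63 F [-8.6 -7.3  5.5] w -0.0001 tilt [-0.006  -0.0006]
shift [ 0.0038  0.0003 -0.0004] turn 0.0014
```

```bash

python3 -m creep '[[[0.003,-0.0014,0],[0,0,0.0556],-1],[[0,0,0],[0,0,0],-1]]'| grep -E 'eef|force:'
python3 - <<'E'
from h import *
arc(74,.1)
b=vision.camera('side');crop(b,325,150,400,225,8,'pics/s6.png')
E
```

```text
eef_pos: [0.4767, -0.0714, 0.1]
force: [-2.3, -0.3, -0.7]
gripper_force: 0.9
t 10.775 pos [ 0.4767 -0.0714  0.1   ] yaw 12.58 F [-2.3 -0.3 -0.7] w -0.0004 tilt [-0.0007  0.0002]
shift [ 0.0003 -0.     -0.    ] turn 0.0009
```

View pics/s6.png

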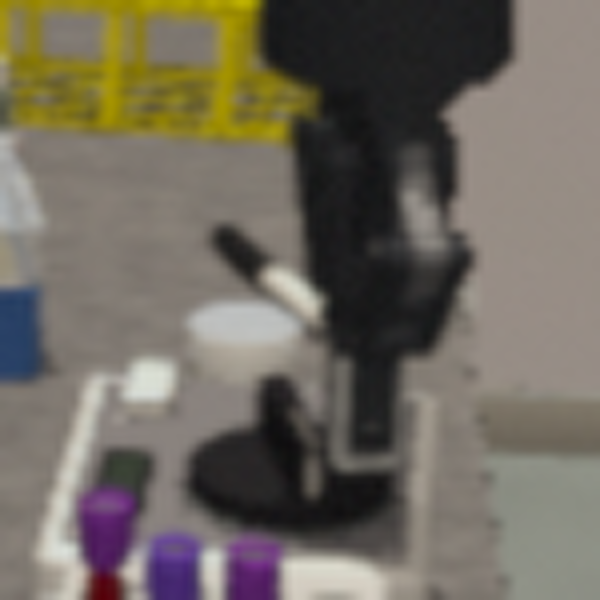

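Bar runs from (275,385) to (315,495), about 75°, so it's at mid-snap. I'll nudge slightly and look again.

```bash

python3 -m creep '[[[0.0015,-0.0007,0],[0,0,0.0278],-1],[[0,0,0],[0,0,0],-1]]'| grep -E 'eef|force:'
python3 - <<'E'
from h import *
b=vision.camera('side');crop(b,325,150,400,225,8,'pics/s7.png')
E
```

```text
eef_pos: [0.4783, -0.0706, 0.1001]
force: [-0.3, 1.7, -0.2]
gripper_force: 0.6
```

View pics/s7.png

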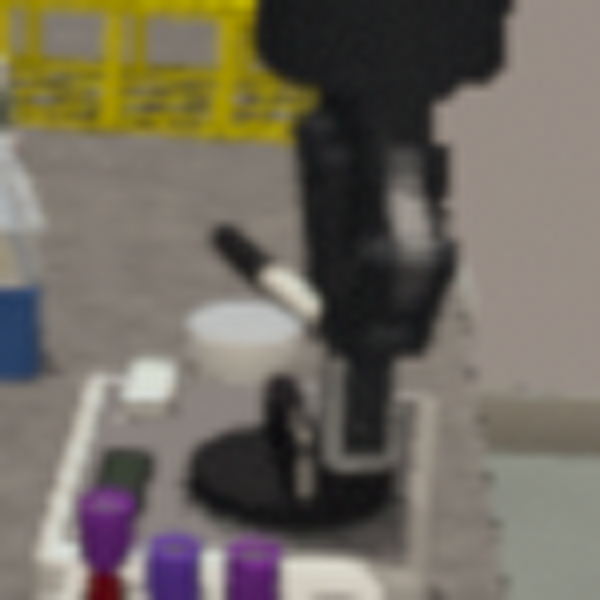

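Bar now runs from (280,380) to its white-lined end near (302,490). I'll compare that with projected bar ends by angle.

```bash
cat >> h.py <<'E'
def proj(c,P):
    T=np.linalg.inv(np.array(c['cam_to_world']));q=T[:3,:3]@P+T[:3,3];return np.array([c['fx']*q[0]/q[2]+c['cx'],c['fy']*q[1]/q[2]+c['cy']])
def tip(th,r,z,psi=-3.5):
    t=np.radians(th-psi);return np.array([A[0]-r*np.cos(t),A[1]+r*np.sin(t),z])
E
python3 - <<'E'
from h import *
c=vision.camera('side')
f=lambda p:np.round((p-[325,150])*8).astype(int)
for th in (0,30,60,75,80,90,105,120): print(th,[f(proj(c,tip(th,r,z))) for r,z in((-.03,.109),(.03,.109),(.03,.092))])
E
```

```text
0 [array([198, 395]), array([390, 406]), array([387, 456])]
30 [array([214, 377]), array([376, 425]), array([373, 475])]
60 [array([251, 366]), array([339, 437]), array([336, 487])]
75 [array([274, 364]), array([315, 439]), array([312, 490])]
80 [array([282, 363]), array([306, 440]), array([304, 490])]
90 [array([298, 364]), array([289, 439]), array([286, 490])]
105 [array([323, 367]), array([264, 436]), array([261, 487])]
120 [array([345, 371]), array([240, 431]), array([238, 481])]
```

```bash
cat >> h.py <<'E'
def white():
    c=vision.camera('side');g=c['pixels'].min(2);v0,v1,u0,u1=196,213,347,367
    w=g[v0:v1,u0:u1].astype(int);y,x=np.nonzero(w>80);return [(int((a+u0-325)*8+4),int((b+v0-150)*8+4),int(w[b,a])) for b,a in zip(y,x)]
E
python3 -c "
from h import *
print(white())"
python3 -m creep '[[[0,0,0],[0,0,0],-1],[[0,0,0],[0,0,0],-1],[[0,0,0],[0,0,0],-1]]'| grep -E 'eef|force:'
python3 -c "
from h import *
print(white());print(np.round(sense()['wrist_torque'],3))"
```

```text
[(180, 372, 129), (188, 372, 110), (196, 372, 112), (204, 372, 125), (212, 372, 132), (220, 372, 136), (228, 372, 140), (236, 372, 143), (244, 372, 144), (252, 372, 142), (260, 372, 139), (268, 372, 125), (276, 372, 107), (284, 372, 100), (292, 372, 101), (300, 372, 108), (308, 372, 110), (316, 372, 102), (324, 372, 86), (332, 372, 89), (180, 380, 130), (188, 380, 121), (196, 380, 118), (204, 380, 124), (212, 380, 123), (220, 380, 128), (228, 380, 137), (236, 380, 139), (244, 380, 139), (252, 380, 137), (260, 380, 125), (268, 380, 91), (300, 380, 96), (308, 380, 113), (316, 380, 105), (324, 380, 87), (332, 380, 90), (180, 388, 124), (188, 388, 121), (196, 388, 124), (204, 388, 125), (212, 388, 126), (220, 388, 126), (228, 388, 127), (236, 388, 127), (244, 388, 130), (252, 388, 128), (260, 388, 109), (300, 388, 86), (308, 388, 120), (316, 388, 117), (324, 388, 90), (332, 388, 90), (180, 396, 123), (188, 396, 125), (196, 396, 126), (204, 396, 126), (212, 396, 126), (220, 396, 126), (228, 396, 126), (236, 396, 127), (244, 396, 125), (252, 396, 124), (260, 396, 105), (308, 396, 103), (31
[... 3229 characters left out ...]
4, 420, 118), (252, 420, 115), (260, 420, 91), (324, 420, 85), (332, 420, 96), (180, 428, 126), (188, 428, 125), (196, 428, 126), (204, 428, 125), (212, 428, 122), (220, 428, 116), (228, 428, 105), (236, 428, 91), (244, 428, 82), (324, 428, 83), (332, 428, 99), (180, 436, 126), (188, 436, 124), (196, 436, 122), (204, 436, 116), (212, 436, 100), (300, 436, 86), (308, 436, 88), (332, 436, 99), (180, 444, 126), (188, 444, 121), (196, 444, 103), (332, 444, 100), (180, 452, 124), (188, 452, 106), (332, 452, 99), (180, 460, 121), (188, 460, 95), (332, 460, 93), (180, 468, 114), (188, 468, 81), (180, 476, 109), (308, 476, 81), (180, 484, 96), (180, 492, 107), (180, 500, 109)]
[ 0.065  0.183 -0.012]
```

Dial is at about 80°, past half-way but resting lightly on the finger. I'll ease it on toward 90°.

```bash
cat >> h.py <<'E'
def ends():
    "bar's far-end dark gap and pointer-end light line, columns in the crop frame"
    g=vision.camera('side')['pixels'].min(2).astype(int)
    for v in (196,197,198,207,208,209,210,211): print(v*8+4-1200,g[v,345:372].tolist())
E
python3 -m creep '[[[0.0015,-0.0007,0],[0,0,0.0278],-1],[[0,0,0],[0,0,0],-1]]'| grep -E 'eef|force:'
python3 -m creep '[[[0.0015,-0.0007,0],[0,0,0.0278],-1],[[0,0,0],[0,0,0],-1]]'| grep -E 'eef|force:'
python3 -c "
from h import *
ends();arc(81.5,.1)"
```

```text
eef_pos: [0.4796, -0.0701, 0.1003]
force: [-0.0, 0.5, 0.1]
gripper_force: 0.0
eef_pos: [0.4805, -0.0694, 0.1002]
force: [0.7, -0.2, -0.2]
gripper_force: 0.0
372 [205, 179, 128, 111, 111, 126, 131, 137, 140, 143, 144, 142, 141, 141, 131, 113, 93, 88, 88, 87, 91, 82, 48, 36, 32, 31, 34]
380 [206, 178, 130, 121, 118, 124, 123, 129, 137, 139, 138, 138, 137, 134, 119, 85, 51, 45, 53, 69, 91, 84, 48, 40, 38, 32, 36]
388 [200, 165, 124, 120, 124, 125, 126, 127, 127, 128, 129, 129, 129, 127, 109, 69, 35, 25, 36, 63, 90, 81, 44, 31, 33, 32, 36]
460 [123, 125, 116, 86, 48, 39, 38, 37, 39, 38, 38, 38, 37, 34, 43, 76, 74, 32, 31, 75, 99, 93, 80, 78, 78, 78, 81]
468 [124, 125, 113, 81, 42, 37, 37, 38, 37, 38, 37, 39, 38, 34, 45, 80, 75, 31, 24, 52, 81, 94, 94, 94, 94, 93, 91]
476 [123, 122, 109, 76, 36, 33, 37, 37, 39, 39, 36, 37, 36, 31, 46, 77, 75, 31, 22, 27, 35, 41, 41, 42, 41, 41, 40]
484 [125, 117, 96, 61, 30, 28, 34, 35, 37, 38, 38, 38, 38, 33, 43, 74, 71, 32, 18, 20, 21, 21, 21, 23, 22, 21, 22]
492 [126, 124, 107, 72, 32, 21, 23, 29, 34, 34, 37, 35, 37, 32, 38, 59, 55, 23, 21, 20, 23, 21, 21, 22, 21, 20, 22]
t 12.2 pos [ 0.4804 -0.0694  0.1003] yaw 4.95 F [ 0.4  0.4 -0. ] w 0.0002 tilt [ 0.0005 -0.0001]
shift [-0.0007 -0.0004  0.0003] turn -0.0006
```

Measured 90°, with the far end at column 300 and the pointer line at 288 (predicted 298 and 286): three clicks, finger free. Now the fourth, carefully.

```bash

python3 -m creep '[[[0.003,-0.0014,0],[0,0,0.0556],-1],[[0.003,-0.0014,0],[0,0,0.0556],-1],[[0,0,0],[0,0,0],-1]]' | grep -E 'eef|force:'
python3 -m creep '[[[0.003,-0.0014,0],[0,0,0.0556],-1],[[0,0,0],[0,0,0],-1]]'| grep -E 'eef|force:'
python3 -m creep '[[[0.0015,-0.0007,0],[0,0,0.0278],-1],[[0,0,0],[0,0,0],-1]]'| grep -E 'eef|force:'
python3 -m creep '[[[0.0015,-0.0007,0],[0,0,0.0278],-1],[[0,0,0],[0,0,0],-1]]'| grep -E 'eef|force:'
python3 -c "
from h import *
arc(101.5,.1)"
```

```text
eef_pos: [0.4832, -0.067, 0.0999]
force: [-5.3, -0.3, 3.2]
gripper_force: 2.4
eef_pos: [0.4837, -0.0658, 0.0996]
force: [-10.1, 0.0, 6.4]
gripper_force: 4.8
eef_pos: [0.4839, -0.0653, 0.0995]
force: [-12.2, 0.4, 8.5]
gripper_force: 6.3
eef_pos: [0.4886, -0.0654, 0.0999]
force: [-2.2, 1.6, -1.6]
gripper_force: 1.2
t 13.325 pos [ 0.4886 -0.0654  0.0999] yaw -15.08 F [-2.2  1.6 -1.6] w 0.0002 tilt [-0.0012  0.0005]
shift [ 0.0004 -0.0002 -0.0002] turn -0.0009
```

```bash

python3 -m creep '[[[0.0015,-0.0007,0],[0,0,0.0278],-1],[[0,0,0],[0,0,0],-1]]'| grep -E 'eef|force:'
python3 -m creep '[[[0.0015,-0.0007,0],[0,0,0.0278],-1],[[0,0,0],[0,0,0],-1]]'| grep -E 'eef|force:'
python3 -c "
from h import *
arc(106.5,.1)
b=vision.camera('side');crop(b,325,150,400,225,8,'pics/s8.png');g=b['pixels'].min(2).astype(int)
for v in (196,198,200,204,207,209,211): print(v*8+4-1200,g[v,347:375].tolist())"
```

```text
eef_pos: [0.4904, -0.0652, 0.0999]
force: [-2.8, 3.1, -1.2]
gripper_force: 1.3
eef_pos: [0.4928, -0.0655, 0.1005]
force: [0.2, 0.4, 0.9]
gripper_force: 0.0
t 13.825 pos [ 0.4928 -0.0655  0.1005] yaw -20.05 F [0.2 0.4 0.9] w 0.0001 tilt [ 0.002  -0.0005]
shift [-0.0022 -0.0002  0.0006] turn -0.0006
372 [129, 111, 112, 125, 132, 136, 140, 143, 145, 142, 141, 129, 94, 43, 30, 31, 32, 28, 46, 78, 87, 85, 115, 134, 136, 132, 123, 117]
388 [124, 122, 125, 125, 125, 126, 127, 128, 129, 131, 129, 119, 88, 41, 31, 40, 38, 31, 54, 85, 90, 83, 122, 149, 151, 150, 145, 138]
404 [117, 125, 127, 126, 125, 125, 125, 126, 126, 126, 125, 116, 85, 41, 28, 30, 29, 33, 58, 87, 86, 81, 111, 138, 143, 143, 135, 120]
436 [126, 125, 122, 116, 101, 74, 55, 56, 65, 59, 45, 63, 63, 37, 30, 28, 32, 35, 68, 91, 86, 66, 60, 67, 74, 78, 79, 79]
460 [115, 87, 48, 38, 38, 39, 49, 69, 66, 28, 23, 47, 72, 82, 77, 66, 61, 63, 85, 95, 75, 39, 20, 22, 19, 26, 45, 69]
476 [109, 76, 36, 34, 37, 35, 42, 62, 58, 27, 22, 20, 27, 35, 43, 49, 58, 68, 69, 51, 30, 19, 21, 21, 19, 22, 30, 59]
492 [107, 72, 35, 22, 23, 29, 34, 43, 42, 26, 19, 19, 23, 22, 21, 21, 20, 20, 20, 20, 21, 23, 20, 18, 17, 21, 32, 55]
```

Pointer line at column 240 (predicted 240 at 120°), force zero: four clicks done. I'll back off, rise, and verify from above on the way.

```bash

python3 -m creep '[[[-0.01,0,0],[0,0,0],-1],[[-0.01,0,0],[0,0,0],-1],[[0,0,-0.05],[0,0,0],-1],[[0,0,-0.05],[0,0,0],-1],[[0,0,0],[0,0,0],-1]]'
python3 -c "
from h import *
plan([.4698,-.1609,.15],-3.5)"
```

```text
time_s: 14.5
eef_pos: [0.4791, -0.0602, 0.1777]
tcp_rot: [0.985, -0.175, 0.003, -0.0]
force: [-0.5, 0.7, -1.4]
gripper_width: 0.0001
gripper_force: 0.0
t 14.5 pos [ 0.4791 -0.0602  0.1777] yaw -20.13 F [-0.5  0.7 -1.4] w 0.0001 tilt [ 0.0055 -0.0009]
shift [0.0343 0.1304 0.0369] turn -0.1848
```

```bash

python3 -m creep '[[[0.0172,0.0652,0],[0,0,0],-1],[[0.0171,0.0652,0],[0,0,0],-1],[[0,0,0.018],[0,0,-0.0924],-1],[[0,0,0.018],[0,0,-0.0924],-1],[[0,0,0],[0,0,0],-1]]'
python3 - <<'E'
from h import *
plan([.4698,-.1609,.095],-3.5)
b=vision.camera('side');crop(b,325,140,400,215,8,'pics/s9.png')
print((proj(b,np.array([.4698,-.1609,.087]))-[325,140])*8,(proj(b,sense()['eef_pos'])-[325,140])*8)
E
```

```text
time_s: 15.12
eef_pos: [0.4665, -0.1603, 0.1465]
tcp_rot: [1.0, -0.032, -0.002, -0.001]
force: [-0.1, 1.5, -0.4]
gripper_width: 0.0
gripper_force: 0.0
t 15.125 pos [ 0.4665 -0.1603  0.1465] yaw -3.61 F [-0.1  1.5 -0.4] w 0.0 tilt [-0.0034  0.0013]
shift [0.0046 0.0006 0.0687] turn -0.0013
[365.23333729 463.27172231] [382.92916149 294.2262728 ]
```

View pics/s9.png

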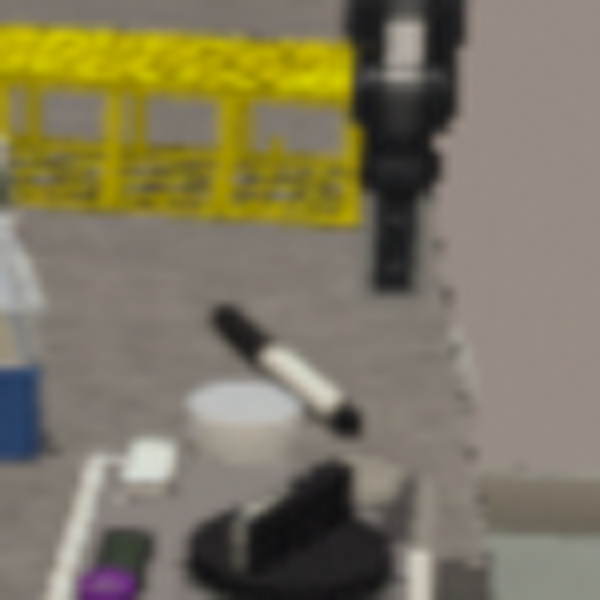

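Dial bar (240,535)–(345,465) fits 120°. The start key (378,480) and tip (397,290) differ by as much as predicted, so I'll descend onto the key.

```bash

python3 -m creep '[[[0.0046,0.0006,0.023],[0,0,0],-1],[[0,0,0.023],[0,0,0],-1],[[0,0,0.022],[0,0,0],-1],[[0,0,0],[0,0,0],-1]]'
python3 -m creep '[[[0,0,0.005],[0,0,0],-1],[[0,0,0.005],[0,0,0],-1],[[0,0,0],[0,0,0],-1]]'| grep -E 'eef|force:'
python3 -m creep '[[[0,0,0.002],[0,0,0],-1],[[0,0,0],[0,0,0],-1]]'| grep -E 'eef|force:'
python3 -m creep '[[[0,0,0.002],[0,0,0],-1],[[0,0,0],[0,0,0],-1]]'| grep -E 'eef|force:'
```

```text
time_s: 15.68
eef_pos: [0.4707, -0.1609, 0.0956]
tcp_rot: [1.0, -0.031, -0.001, -0.0]
force: [-0.0, -0.2, -1.0]
gripper_width: 0.0002
gripper_force: 0.0
eef_pos: [0.4716, -0.1614, 0.0897]
force: [0.3, -0.7, 0.6]
gripper_force: 0.0
eef_pos: [0.4716, -0.1614, 0.0882]
force: [0.3, -0.3, 0.1]
gripper_force: 0.0
eef_pos: [0.4717, -0.1615, 0.0867]
force: [-0.1, 0.1, 2.4]
gripper_force: 0.9
```

Contact at 87 mm, as expected. Press down.

```bash

python3 -m creep '[[[0,0,0.003],[0,0,0],-1],[[0,0,0],[0,0,0],-1]]'| grep -E 'eef|force:'
python3 -m creep '[[[0,0,0.003],[0,0,0],-1],[[0,0,0],[0,0,0],-1]]'| grep -E 'eef|force:'
python3 -m creep '[[[0,0,0.002],[0,0,0],-1],[[0,0,0],[0,0,0],-1]]'| grep -E 'eef|force:'
```

```text
eef_pos: [0.4718, -0.1615, 0.0844]
force: [0.2, 0.4, 3.6]
gripper_force: 1.7
eef_pos: [0.4718, -0.1615, 0.0829]
force: [-2.9, 1.0, 13.9]
gripper_force: 6.8
eef_pos: [0.4719, -0.1615, 0.0826]
force: [-7.7, 2.3, 29.8]
gripper_force: 15.0
```

Bottomed out at 82.6 mm, 4 mm below contact. Lift and retreat.

```bash

python3 -m creep '[[[0,0,-0.01],[0,0,0],-1],[[0,0,-0.03],[0,0,0],-1],[[0,0,-0.07],[0,0,0],-1],[[0,0,-0.07],[0,0,0],-1],[[0,0.07,0],[0,0,0],-1]]'| grep -E 'eef|force:'
python3 -m creep '[[[0,0.075,0],[0,0,0],-1],[[0,0.075,0],[0,0,0],-1],[[0,0.075,0],[0,0,0],-1],[[0,0,0],[0,0,0],-1],[[0,0,0],[0,0,0],-1]]'
python3 - <<'E'
from h import *
a=vision.camera('top');b=vision.camera('side')
crop(a,255,205,355,275,5,'pics/a.png');crop(b,325,150,385,230,4,'pics/b.png')
x=cv2.imread('pics/a.png');y=cv2.imread('pics/b.png');x=cv2.copyMakeBorder(x,0,0,0,240,cv2.BORDER_CONSTANT);x[:320,500:740]=y;cv2.imwrite('pics/end.png',x)
E
```

```text
eef_pos: [0.4709, -0.2134, 0.2197]
force: [0.5, -0.5, -0.8]
gripper_force: 0.0
time_s: 18.55
eef_pos: [0.4574, -0.3817, 0.2148]
tcp_rot: [1.0, -0.031, -0.001, -0.001]
force: [-0.3, -0.2, -0.6]
gripper_width: -0.0001
gripper_force: 0.0
```

Picture budget is used up, so I'll verify numerically: pointer line direction from above, and whether the rest of the scene is unchanged from the first picture.

```bash
python3 - <<'E'
from h import *
c=vision.camera('top');g=c['pixels'].min(2).astype(int)
o=cv2.imread('pics/top0.png')
yy,xx=np.mgrid[:400,:640];d=np.hypot(xx-314.4,yy-245.9)
m=(d<10.5)&(g>110);w=ray(c,xx[m].mean(),yy[m].mean(),.109)-A;t=np.degrees(np.arctan2(w[1],-w[0]))
print(m.sum(),'pointer deg from front',t-3.5)
D=np.abs(o.astype(int)-c['pixels']).max(2)>40
print('changed: tubes',D[215:262,258:297].sum(),'keys',D[218:262,330:350].sum(),'jar/marker',D[228:260,380:460].sum())
E
```

```text
12 pointer deg from front 121.35222644830739
changed: tubes 0 keys 0 jar/marker 428
```

```bash
python3 -c "
from plant import sign_off
print(sign_off())"
```

```text
the job is handed in; nothing more can be done
None
```

The dial was pushed clockwise exactly four clicks (pointer measured at about 121° from the front). The start key was then pressed fully down, about 4 mm, and released; the tubes and keys looked unchanged from above, while the gripper probably blocked the last check of the jar and marker, which it never went near, and the job is handed in.

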